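Make up an instrument tray at the packing table

TASK

Make up the instrument tray: press the S-shaped retractor fully home between the sprung leaves of the holder, and stand the small gallipot in the kidney dish. Stand the large gallipot on the tray floor between the dish and the holder, close to the tray's front wall (the one nearest the robot), and lay the ring-handled clamp flat on the tray floor behind that gallipot, also between dish and holder and pointing front to back. Leave both pots upright and the dish flat where it stands, without shoving it along or tipping it.

Things in the scene. Friction and masses are not known exactly. Their poses are not given: they have to be found in the camera images.
- retractor_mid (a point): Steel retractor lying on edge: flat bar 168 mm long (own x), 4 thick (y), 14 high (z), with a grip in the middle 48 long, 9.5 thick, to be held across y. A blade is bent 30 mm out to +y at the +x end, to -y at the -x end (S shape: a half turn gives the same). Point: middle of the grip, half-way up (7 mm above its underside). About 85 g.
- small_pot_mid (a point): Small gallipot: round open steel cup, 38 mm across at the rim, 32 mm high, nearly straight sides narrowing near the foot. Point: on its axis, half-way up (16 mm). About 45 g.
- large_pot_mid (a point): Large gallipot: the same shape, 58 mm across at the rim, 42 mm high. Point: on its axis, half-way up (21 mm). About 90 g.
- clamp_mid (a point): Ring-handled steel clamp, closed, lying flat: 126 mm long along its own x, jaws to +x (tip 66 mm from the point), two finger rings at the -x end (60 mm from the point, 50 mm wide over both). Point: on the shanks between joint and rings, where it is to be held across y; there it is 13 mm wide and 7 mm high; the point is half-way up. About 60 g.
- tray: Shallow perforated steel tray, fixed: 252 mm (own x, front to back) by 346 mm (own y), walls 28 high, 3 thick, floor 2 thick. Origin: centre of its underside, on the table; -x is the front, nearest the robot. Dish and holder stand in it side by side, one near y = +100 mm, one near -100, which is which changes; the lane between them along the tray's x axis is free, about 90 mm wide.
- dish: Steel kidney dish standing loose in the tray: about 180 mm long (own x), 84 mm wide, 30 mm high, floor 3 mm and walls 2.5 mm thick. Origin: underside, in the middle of its length and width; 79 mm clear inside across y there. The ends bend toward -y (13 mm at x = +-50 mm). 300 g.
- holder: Sprung holder fixed in the tray: two pairs of steel leaves at x = -47 and +47 mm, each 20 mm long (own x), flared mouths 41 mm up, over seats 6 mm high. A 4 mm bar along x, pressed straight down at y = 0 (5 mm off at most), parts them (about 10-15 N in all) and snaps under; home, its underside is 6 mm above the origin. Between the pairs 70 mm are free for grip and fingers. Origin: underside, middle.

How it is judged:
By the outcome, as a careful person would: the job done as asked, in the order asked, and still so for the second after the job is handed in, with the robot touching nothing.
It also fails if it takes over 109 s, if anything falls off the work surface, if the arm or the gripper's body presses on something with over 40 N, if the wrist force passes 120 N, or if a joint passes its speed limit or range.

ROBOT

A 6-joint arm with a two-finger parallel gripper is mounted at the origin on the work surface. World frame = base frame: x ahead of the robot, y to its left, z up, the work surface at z = 0. Lengths are in mm, angles in rad, forces in N, time in s.
With the tool pointing down it reaches from about 350 to 775 mm from the base axis. Payload 7.3 kg.
Tool frame: the origin (TCP) lies between the finger pads; the fingertips stand 22 mm ahead of it and the grasp point (between the pads) lies 3 mm ahead of it (nose_length is the distance from the TCP to the fingertips, in mm); z points along the fingers, y is the direction in which the jaws open and shut (so a half turn about z gives the same grasp; the last joint's range is limited). The gripper opens to 92 mm and grips with 3 to 60 N. Pads are 19 mm wide; open, the fingers measure 130 mm over their backs; the gripper's body (75 mm by 190 mm) begins 47 mm behind the grasp point.
Start: joints at [-1.251, 0.342, 1.524, -0, 1.275, -0.146], TCP at [235.821, -469.075, 248.741] pointing down, gripper open.
Joint ranges: [-2.53, 2.53], [-0.77, 2.02], [0.04, 2.7], [-1, 4.14], [0.28, 2.66], [-3.11, 3.11]. Speed limits (rad/s): [2.57, 2.57, 3.14, 3.14, 3.14, 3.14].

INTERFACE

Orientations are given as [roll, pitch, yaw] about the fixed x, y, z axes, in that order (R = Rz(yaw) Ry(pitch) Rx(roll)).
In Python, from plant import get_obs, capture, close_job, nose_length gives the robot as it stands.
- The arm moves only by the tool step_arm, never from a script. Its argument "increments" is text: rows parted by semicolons, each of 7 numbers parted by spaces: the turn, a rotation vector about the tool's x, y, z in rad, then the shift along the tool's x, y, z in mm, then the opening, from -1 (shut) to 1 (fully open). A call has 1 to 20 rows; each row is the pose to reach, as a shift and turn from the pose commanded when the call began, along the tool's axes at that moment; what a row does not reach only later rows make up. A row lasts 1/8 s, in which the tool goes at most 62.5 mm and 10.7 degrees, less where a joint would pass 70% of its speed; a pose out of reach is approached as far as the arm can. A call with a gripper value outside its range is refused whole. The fingers move at their own pace and stop on an object; the grip force is fixed at half the most. Time passes only in rows, so rows that repeat a pose let the fingers close. It gives the time, the measured TCP pose, the force and the opening at its end, in the units of the state.
- get_obs(): the state, without advancing time (a new reading comes with each control period).
- capture(name): name is "scene" or "side" or "wrist"; returns a dict with "frame" (420x560x3 uint8, red, green, blue), "K" (3x3 intrinsics, pixels), "extrinsics" (4x4, takes a point from world to camera coordinates); the wrist camera has in their place "tool_from_camera" (4x4, takes a point from camera to tool coordinates, whose origin is the TCP and whose axes are the flange's). Camera axes: x right, y down, z forward; pixel columns grow to the right and rows downward; lengths in mm; the calibration is good to about 2 mm. A picture is of the moment at which its call begins: read the wrist's pose just before it. There is no depth.
- close_job(): hands the job in, once; it reports no verdict.
The state is a dict: "time": time; "joint_positions": joint angles; "dq": joint speeds; "tau": joint torques, N m; "tool_pos": TCP position; "tcp_rot": TCP orientation; "contact_force": force on the tool from outside, world axes, zero at the start; "moment": the same for the moment, N m; "grip_width": finger opening in mm.
Only numpy, scipy, OpenCV 4.12 (cv2) and the standard library are available. Lean on these libraries where they do the work, as an engineer would, in place of code of your own. Each camera call takes 0.05 s, during which the arm holds its last target.

## Working session

There is one attempt and no reset: what is moved stays moved. The work goes in short steps, Python scripts to look and compute and a tool call to move; the robot and the scene stay as the last step left them, time stands still between calls to the robot, and variables do not carry over. Pictures are saved under pics/ and viewed, and the job is handed in when it is done.

Besides the shell and the picture viewer there is one more tool, called after "Request:" by a JSON object that holds its "name" and its "arguments". step_arm: Moves the arm, as the interface text tells. Its arguments: {"type":"object","properties":{"increments":{"type":"string"}},"required":["increments"]}

```bash
ls; mkdir -p pics; python3 - <<'E'
from plant import get_obs,capture,nose_length
import cv2
print(get_obs(),nose_length)
for n in ("scene","side","wrist"):
    c=capture(n); cv2.imwrite(f"pics/{n}0.png",c["frame"][:,:,::-1]); print({k:v for k,v in c.items() if k!="frame"})
E
```

```text
pics
{'time': 0.0, 'joint_positions': array([-1.25097951e+00,  3.42694186e-01,  1.52500601e+00, -6.99352421e-06,
        1.27538641e+00, -1.46012170e-01]), 'dq': array([-0.00096378, -0.00149518, -0.0015309 , -0.00098228, -0.0014505 ,
        0.00132163]), 'tau': array([-4.11077126e-03, -4.31256652e+01, -2.44223177e+01,  7.13164313e-02,
        5.61437826e-02, -1.08575796e-04]), 'tool_pos': array([ 235.70685131, -468.70319188,  248.06358509]), 'tcp_rot': array([-3.14011363e+00, -2.10744242e-04,  4.65830877e-01]), 'contact_force': array([-0.54312513, -0.54677434,  0.34672816]), 'moment': array([-0.00354294, -0.0365856 ,  0.05752264]), 'grip_width': 91.91113268828579} 22.0
{'K': array([[522.28529075,   0.        , 273.30770076],
       [  0.        , 522.28529075, 195.45650142],
       [  0.        ,   0.        ,   1.        ]]), 'extrinsics': array([[-7.97019451e-02,  9.96815456e-01, -2.55851868e-03,
         5.72645847e+01],
       [ 8.02103554e-01,  6.26091062e-02, -5.93893920e-01,
        -3.70567610e+02],
       [-5.91842452e-01, -4.93866975e-02, -8.04539288e-01,
         1.479834
[... 435 characters left out ...]
+02],
       [ 1.94976701e-01, -7.12909193e-01, -6.73605648e-01,
         9.45474507e+02],
       [ 0.00000000e+00,  0.00000000e+00,  0.00000000e+00,
         1.00000000e+00]])}
{'K': array([[325.07384471,   0.        , 278.46886155],
       [  0.        , 325.07384471, 214.63189714],
       [  0.        ,   0.        ,   1.        ]]), 'tool_from_camera': array([[ 8.67238399e-05, -9.53624447e-01, -3.00999014e-01,
         8.20161782e+01],
       [ 9.99999994e-01,  1.02872350e-04, -3.77999529e-05,
         3.52888959e-01],
       [ 6.70114351e-05, -3.00999009e-01,  9.53624450e-01,
        -1.34755518e+02],
       [ 0.00000000e+00,  0.00000000e+00,  0.00000000e+00,
         1.00000000e+00]])}
```

View pics/scene0.png

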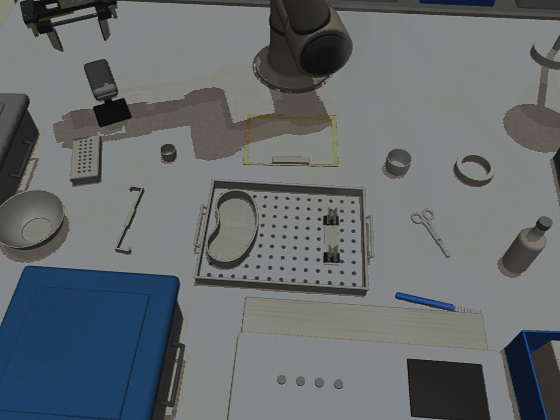

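View pics/side0.png

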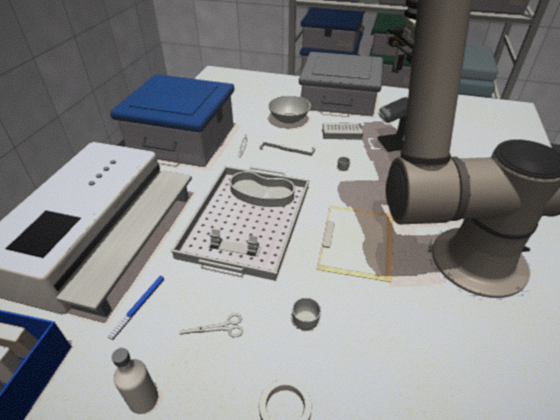

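View pics/wrist0.png

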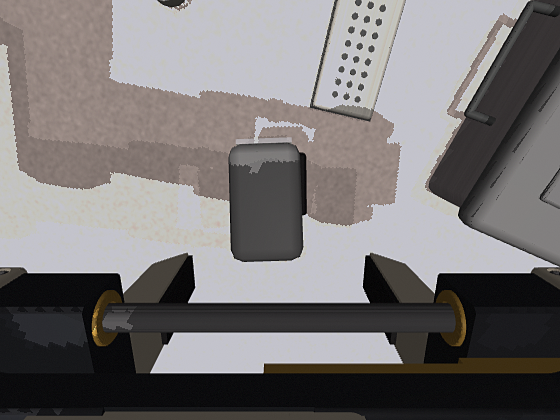

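The scene camera shows world +y to the right and the robot at the top. Pixel positions: retractor (130,220), small pot (168,153), large pot (398,163), clamp (430,232), tray centre (285,238), dish on the left (-y), holder on the right (332,235). The tape ring at (473,168) is a distractor. I'll zoom in to measure.

```bash
cat > h.py <<'E'
import numpy as np,cv2
from scipy.spatial.transform import Rotation as R
from plant import get_obs,capture
def cam(n):
    o=get_obs(); c=capture(n); K=c["K"]
    if n=="wrist":
        T=np.eye(4);T[:3,:3]=R.from_euler("xyz",o["tcp_rot"]).as_matrix();T[:3,3]=o["tool_pos"]
        W=T@c["tool_from_camera"]; E=np.linalg.inv(W)
    else: E=c["extrinsics"]
    return c["frame"][:,:,::-1].copy(),K,E
def unp(K,E,uv,z):
    W=np.linalg.inv(E);out=[]
    for u,v in np.atleast_2d(np.array(uv,float)):
        d=W[:3,:3]@np.linalg.solve(K,[u,v,1]);o=W[:3,3];out.append((o+d*(z-o[2])/d[2])[:2])
    return np.array(out)
def proj(K,E,P):
    P=np.atleast_2d(np.array(P,float));c=(E[:3,:3]@P.T).T+E[:3,3];q=(K@c.T).T
    return q[:,:2]/q[:,2:]
E
cat > crop.py <<'E'
import sys;from h import *
n,out,u0,v0,w,hh,s=sys.argv[1],sys.argv[2],*map(int,sys.argv[3:8])
f,K,E=cam(n);np.savez("last_%s.npz"%out,f=f,K=K,E=E)
c=cv2.resize(f[v0:v0+hh,u0:u0+w],None,fx=s,fy=s,interpolation=cv2.INTER_CUBIC)
for i in range(0,w,20): cv2.putText(c,str(u0+i),(i*s,8),0,.3,(0,255,255),1);cv2.line(c,(i*s,0),(i*s,4),(0,0,255),1)
for i in range(0,hh,20): cv2.putText(c,str(v0+i),(0,i*s),0,.3,(0,255,255),1);cv2.line(c,(0,i*s),(4,i*s),(0,0,255),1)
cv2.imwrite("pics/%s.png"%out,c)
E
python3 crop.py scene tray1 190 170 190 130 4; python3 crop.py scene left1 100 130 90 130 4; python3 crop.py scene right1 375 140 100 125 4
```

```text
(no output)
```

View pics/tray1.png

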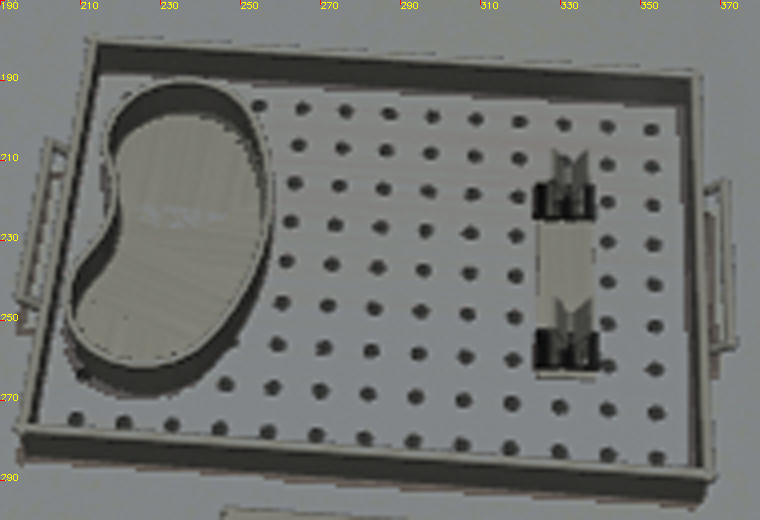

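View pics/left1.png

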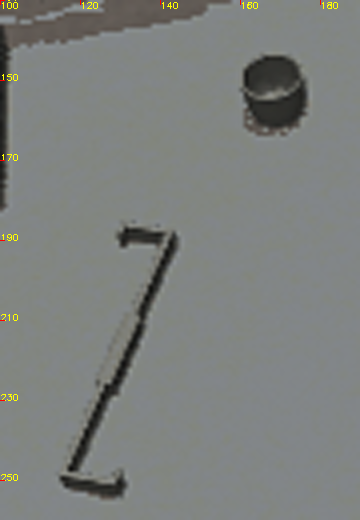

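View pics/right1.png

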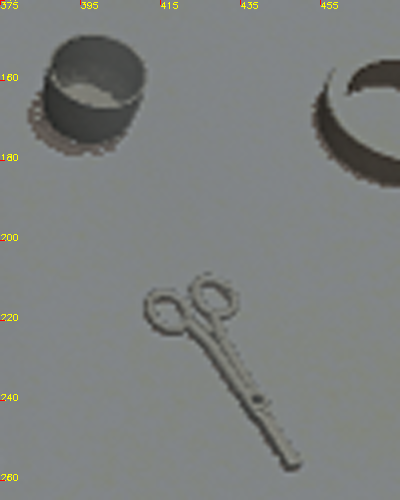

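```bash
python3 - <<'E'
from h import *
d=np.load("last_tray1.npz");K,E=d["K"],d["E"]
t=unp(K,E,[(213,179.5),(365.2,188.2),(368.8,286.7),(195,277)],28);print("tray",t.round(1),t.mean(0))
for i in range(4): print(np.linalg.norm(t[i]-t[(i+1)%4]).round(1),end=" ")
ax=(t[3]-t[0]+t[2]-t[1]);print("\ntray yaw",np.arctan2(ax[1],ax[0]))
print("small",unp(K,E,[(168.3,149.5)],32),"large",unp(K,E,[(399.5,157.9)],42))
r=unp(K,E,[(143.5,188.7),(116.7,248)],14);print("retr",r,r.mean(0),np.linalg.norm(r[0]-r[1]))
c=unp(K,E,[(448,256.5),(438.5,239),(416,217),(428,214)],5);print("clamp",c, np.linalg.norm(c[0]-c[2:].mean(0)))
h=unp(K,E,[(333,212),(333,249)],41);print("hold mouths",h,np.linalg.norm(h[0]-h[1]))
E
```

```text
tray [[ 449.6 -160.3]
 [ 447.6  187.2]
 [ 693.9  188.4]
 [ 699.8 -159.5]] [572.72345255  13.94107915]
347.6 246.3 347.9 250.2 
tray yaw 0.00392630763237302
small [[ 370.53914377 -279.575956  ]] large [[363.06670982 266.91396502]]
retr [[ 477.86503968 -318.77387976]
 [ 637.825142   -339.66560801]] [ 557.84509084 -329.21974388] 161.3186246025151
clamp [[598.38002742 360.80032942]
 [556.14356985 345.45300992]
 [501.99819964 301.68067246]
 [491.73367187 329.08788175]] 111.21029005893567
hold mouths [[528.00401039 114.28807181]
 [620.5947151  115.40196788]] 92.59740472905996
```

```bash
cat > go.py <<'E'
# usage: go.py x y z(tcp) yaw  -> increments in tool axes from current
import sys;from h import *
o=get_obs();x,y,z,yaw=map(float,sys.argv[1:5])
p=o["tool_pos"];y0=o["tcp_rot"][2]
d=np.array([x,y,z])-p
t=y0-yaw;t=(t+np.pi)%(2*np.pi)-np.pi
print("t",round(o["time"],2),"pos",p.round(1),"rot",o["tcp_rot"].round(4),"F",o["contact_force"].round(1),"w",round(o["grip_width"],1))
print("rot z",round(t,4),"shift",round(d[0]*np.cos(y0)+d[1]*np.sin(y0),1),round(d[0]*np.sin(y0)-d[1]*np.cos(y0),1),round(-d[2],1),"q",o["joint_positions"].round(2))
E
python3 go.py 558 -329 150 -0.13
```

```text
t 0.3 pos [ 235.8 -469.   248.5] rot [-3.1411e+00 -1.0000e-04  4.6570e-01] F [ 0.3 -0.8 -0.1] w 91.7
rot z 0.5957 shift 350.7 19.6 98.5 q [-1.25  0.34  1.52  0.    1.28 -0.15]
```

Request:
{"name": "step_arm", "arguments": {"increments": "0 0 0.596 350 20 98 0.3;0 0 0.596 350 20 98 0.3;0 0 0.596 350 20 98 0.3;0 0 0.596 350 20 98 0.3;0 0 0.596 350 20 98 0.3;0 0 0.596 350 20 98 0.3;0 0 0.596 350 20 98 0.3;0 0 0.596 350 20 98 0.3;0 0 0.596 350 20 98 0.3;0 0 0.596 350 20 98 0.3"}}

```text
time: 1.55
tool_pos: [556.7, -330.9, 151.6]
tcp_rot: [3.141, -0.001, -0.132]
contact_force: [0.5, -0.3, -0.5]
grip_width: 59.8
```

```bash
python3 go.py 558 -329 150 -0.13; python3 crop.py wrist w1 0 0 560 420 1
```

```text
t 1.55 pos [ 556.7 -330.9  151.6] rot [ 3.1409e+00 -9.0000e-04 -1.3210e-01] F [ 0.5 -0.3 -0.5] w 59.8
rot z -0.0021 shift 1.1 -2.0 1.6 q [-0.65  0.65  1.29 -0.    1.2   1.05]
```

View pics/w1.png

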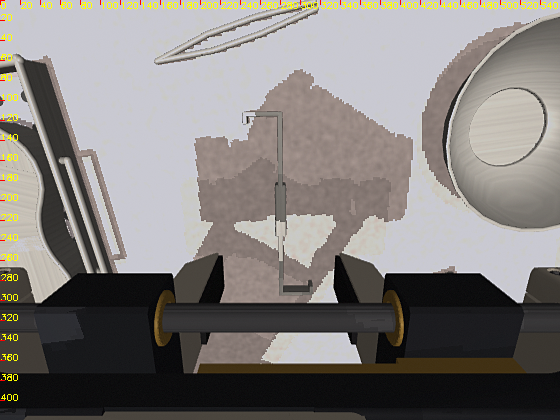

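Retractor bar runs from (279,114) to (281,290), with the grip at about (281,184)–(281,236).

```bash
python3 - <<'E'
from h import *
d=np.load("last_w1.npz");f=d["f"];cv2.imwrite("pics/w1z.png",cv2.resize(f[95:305,225:345],None,fx=3,fy=2.8,interpolation=cv2.INTER_CUBIC))
E
python3 -c "
import cv2;f=cv2.imread('pics/w1.png');"
```

```text
(no output)
```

View pics/w1z.png

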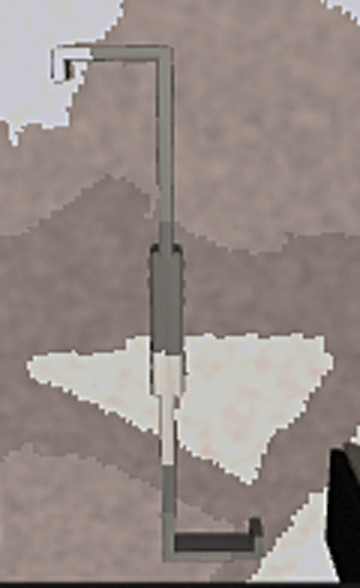

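```bash
python3 - <<'E'
from h import *
d=np.load("last_w1.npz");K,E=d["K"],d["E"]
p=unp(K,E,[(280.3,111.6),(281.5,294.5)],14);print(p,p.mean(0),np.linalg.norm(p[0]-p[1]));v=p[0]-p[1];print("yaw",np.arctan2(v[1],v[0]))
g=unp(K,E,[(281,185),(281,235.3)],14);print(g,g.mean(0),np.linalg.norm(g[0]-g[1]))
E
python3 go.py 559.5 -330.5 24 -0.139
```

```text
[[ 638.32134257 -343.47065731]
 [ 473.56167593 -323.0285477 ]] [ 555.94150925 -333.2496025 ] 166.0229731032276
yaw -0.12344145575562458
[[ 578.99478142 -336.29783472]
 [ 533.42433324 -330.35504358]] [ 556.20955733 -333.32643915] 45.956310922270816
t 1.6 pos [ 556.8 -330.8  151.5] rot [ 3.141e+00 -8.000e-04 -1.319e-01] F [-0.5  1.1  0.8] w 59.9
rot z 0.0071 shift 2.7 -0.6 127.5 q [-0.65  0.65  1.29 -0.    1.2   1.05]
```

```bash
python3 go.py 556 -333.2 24 -0.124
```

```text
t 1.6 pos [ 556.8 -330.8  151.5] rot [ 3.141e+00 -8.000e-04 -1.319e-01] F [-0.5  1.1  0.8] w 59.9
rot z -0.0079 shift -0.4 2.5 127.5 q [-0.65  0.65  1.29 -0.    1.2   1.05]
```

Request:
{"name": "step_arm", "arguments": {"increments": "0 0 -0.008 -0.5 2.5 40 0;0 0 -0.008 -0.5 2.5 80 0;0 0 -0.008 -0.5 2.5 110 -0.3;0 0 -0.008 -0.5 2.5 122 -0.3;0 0 -0.008 -0.5 2.5 126 -0.3;0 0 -0.008 -0.5 2.5 126 -0.3"}}

```text
time: 2.35
tool_pos: [557.2, -332.7, 25.8]
tcp_rot: [3.141, -0.002, -0.122]
contact_force: [-0.5, -0.4, -0.7]
grip_width: 32.0
```

```bash
python3 go.py 556 -333.2 24 -0.124
```

```text
t 2.35 pos [ 557.2 -332.7   25.8] rot [ 3.1406e+00 -1.6000e-03 -1.2240e-01] F [-0.5 -0.4 -0.7] w 32.0
rot z 0.0016 shift -1.1 0.6 1.8 q [-0.66  0.79  1.39 -0.    0.96  1.04]
```

Request:
{"name": "step_arm", "arguments": {"increments": "0 0 0 -1 0.5 1.5 -0.5;0 0 0 -1 0.5 1.5 -1;0 0 0 -1 0.5 1.5 -1;0 0 0 -1 0.5 1.5 -1;0 0 0 -1 0.5 1.5 -1;0 0 0 -1 0.5 1.5 -1;0 0 0 -1 0.5 1.5 -1"}}

```text
time: 3.22
tool_pos: [555.8, -332.7, 23.7]
tcp_rot: [3.141, -0.001, -0.122]
contact_force: [-0.9, 0.5, 5.8]
grip_width: 9.6
```

```bash
python3 go.py 574 115 150 0
```

```text
t 3.23 pos [ 555.8 -332.7   23.7] rot [ 3.1412e+00 -5.0000e-04 -1.2220e-01] F [-0.9  0.5  5.8] w 9.6
rot z -0.1222 shift -36.5 -446.6 -126.3 q [-0.66  0.79  1.4  -0.    0.95  1.04]
```

Request:
{"name": "step_arm", "arguments": {"increments": "0 0 0 0 0 -20 -1;0 0 0 0 0 -50 -1;0 0 0 0 -10 -85 -1;0 0 -0.02 -3 -40 -115 -1;0 0 -0.04 -6 -80 -126 -1;0 0 -0.06 -10 -125 -126 -1;0 0 -0.08 -14 -170 -126 -1;0 0 -0.1 -18 -215 -126 -1;0 0 -0.12 -22 -260 -126 -1;0 0 -0.122 -26 -305 -126 -1;0 0 -0.122 -30 -350 -126 -1;0 0 -0.122 -34 -390 -126 -1;0 0 -0.122 -36 -420 -126 -1;0 0 -0.122 -36 -440 -126 -1;0 0 -0.122 -36.5 -446.5 -126 -1;0 0 -0.122 -36.5 -446.5 -126 -1;0 0 -0.122 -36.5 -446.5 -126 -1"}}

```text
time: 5.35
tool_pos: [573.9, 114.0, 149.2]
tcp_rot: [3.141, 0.0, -0.001]
contact_force: [0.2, 0.0, -1.2]
grip_width: 8.9
```

```bash
python3 go.py 574 115 150 0;  python3 crop.py wrist w2 0 0 560 420 1
```

```text
t 5.35 pos [573.9 114.  149.2] rot [ 3.1412e+00  2.0000e-04 -1.3000e-03] F [ 0.2  0.  -1.2] w 8.9
rot z -0.0013 shift 0.1 -1.0 -0.8 q [ 0.07  0.54  1.49 -0.    1.11  1.64]
```

View pics/w2.png

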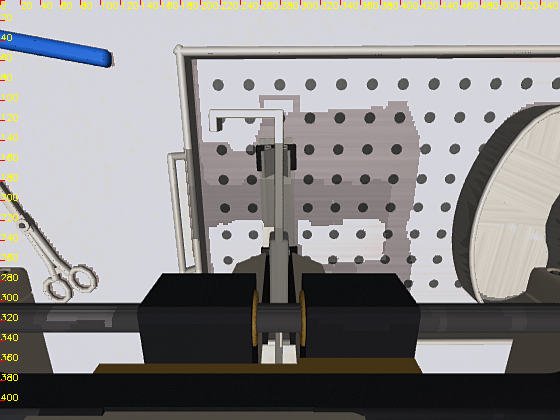

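```bash
python3 - <<'E'
from h import *
d=np.load("last_w2.npz");f=d["f"];c=cv2.resize(f[95:285,235:325],None,fx=6,fy=3.1,interpolation=cv2.INTER_CUBIC)
for i in range(0,90,10): cv2.putText(c,str(235+i),(i*6,9),0,.35,(0,0,255),1);cv2.line(c,(i*6,0),(i*6,590),(0,255,255),1)
cv2.imwrite("pics/w2z.png",c)
K,E=d["K"],d["E"]
t=unp(K,E,[(180,48),(540,45)],28);print(t)
E
```

```text
[[699.49067652 183.58444992]
 [701.09726957 -71.75138328]]
```

View pics/w2z.png

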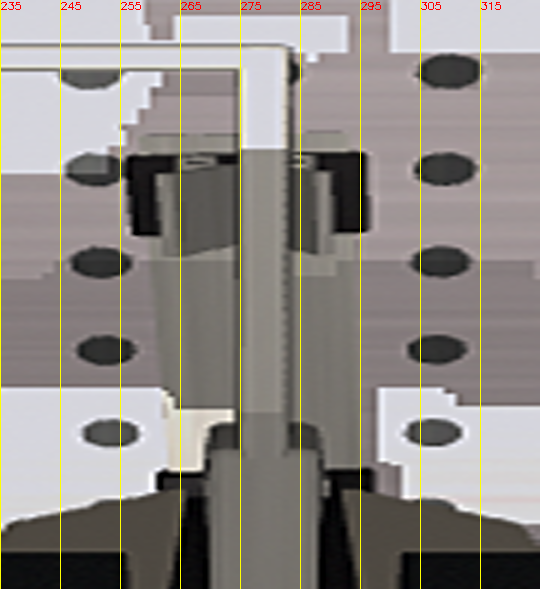

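```bash
python3 - <<'E'
from h import *
d=np.load("last_w2.npz");K,E=d["K"],d["E"]
print("plate",[unp(K,E,[u],5).round(1).tolist() for u in [(261.5,200),(294.5,200),(263.5,226),(293.7,226)]])
print("block",[unp(K,E,[u],8).round(1).tolist() for u in [(256,147),(296.5,147),(257.3,170),(296.3,170)]])
print("leaf top",[unp(K,E,[u],43).round(1).tolist() for u in [(262,151),(290,151),(264,178),(289,178)]])
print("bar top",[unp(K,E,[u],149.2-22+12).round(1).tolist() for u in [(278.6,112),(278.8,200)]])
print("plate bars pred", proj(K,E,[[574+47,115,43],[574-47,115,43],[574,115,4]]))
E
```

```text
plate [[[581.6, 128.8]], [[581.6, 99.5]], [[557.1, 127.4]], [[557.1, 99.9]]]
block [[[628.2, 132.5]], [[628.1, 98.6]], [[608.9, 131.8]], [[608.8, 98.5]]]
leaf top [[[628.8, 125.8]], [[628.8, 105.3]], [[608.8, 124.6]], [[608.8, 105.8]]]
bar top [[[656.1, 113.6]], [[617.4, 113.6]]]
plate bars pred [[276.72319013 161.71186565]
 [277.04556334 275.75704928]
 [277.09623659 207.8832444 ]]
```

```bash
python3 go.py 572.5 115.2 78 0.004
```

```text
t 5.4 pos [573.9 114.  149.2] rot [ 3.1413e+00  1.0000e-04 -1.5000e-03] F [ 0.6  1.1 -0.9] w 9.2
rot z -0.0055 shift -1.4 -1.2 71.2 q [ 0.07  0.54  1.49 -0.    1.11  1.64]
```

Request:
{"name": "step_arm", "arguments": {"increments": "0 0 -0.005 -1.5 -1.2 25 -1;0 0 -0.005 -1.5 -1.2 50 -1;0 0 -0.005 -1.5 -1.2 68 -1;0 0 -0.005 -1.5 -1.2 71 -1;0 0 -0.005 -1.5 -1.2 71 -1"}}

```text
time: 6.02
tool_pos: [572.7, 115.9, 78.6]
tcp_rot: [3.141, -0.001, 0.004]
contact_force: [-0.2, -0.8, -1.2]
grip_width: 9.0
```

```bash
python3 go.py 572.5 115.2 78 0.004; python3 crop.py side s2 170 160 150 115 5; python3 crop.py scene c2 290 170 100 110 5
```

```text
t 6.03 pos [572.7 115.9  78.6] rot [ 3.1415e+00 -5.0000e-04  4.2000e-03] F [-0.2 -0.8 -1.2] w 9.0
rot z 0.0002 shift -0.2 0.7 0.6 q [ 0.07  0.63  1.56 -0.    0.95  1.64]
```

View pics/s2.png

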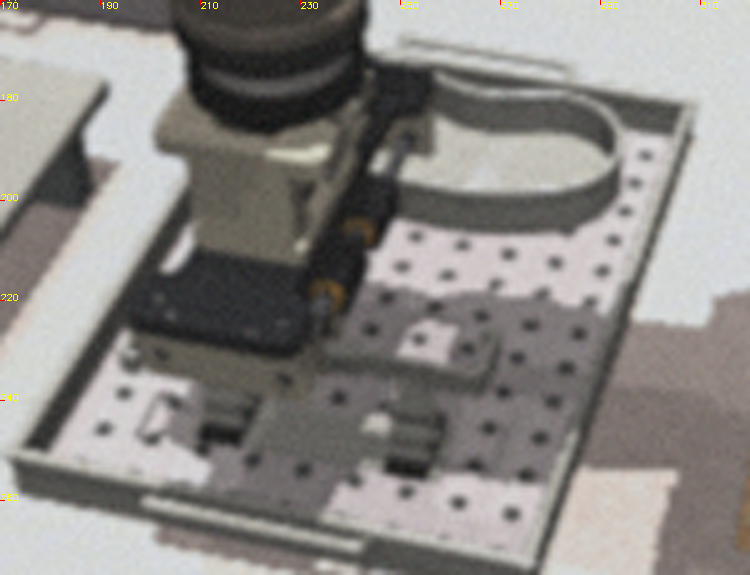

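View pics/c2.png

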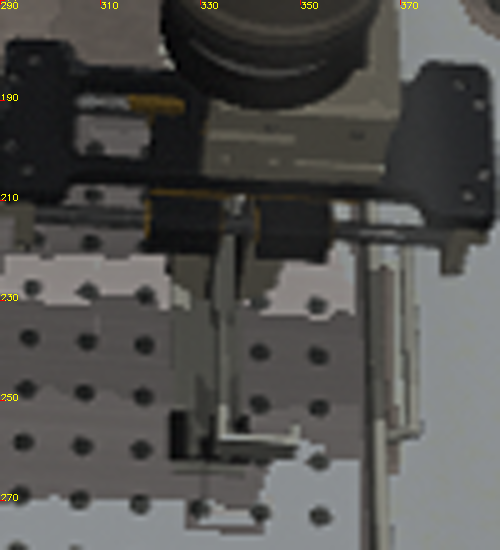

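```bash
python3 crop.py wrist w3 215 20 130 170 4
```

```text
(no output)
```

View pics/w3.png

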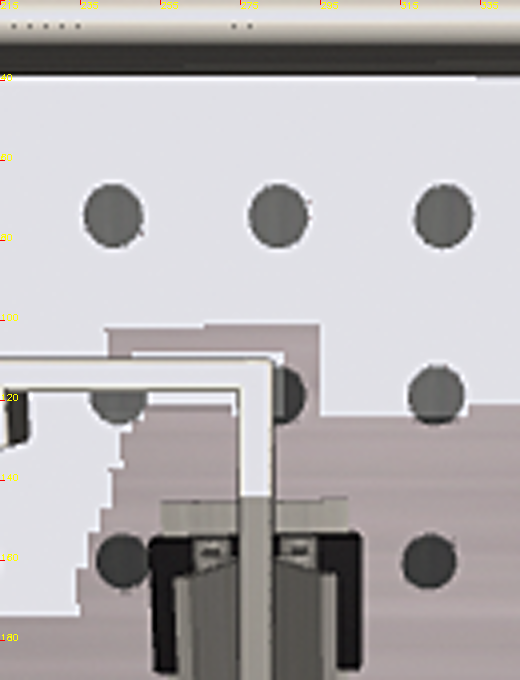

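Bar and leaf mouths share a centre line (bar at u≈279, leaves symmetric about u≈279), so I'm pressing down.

Request:
{"name": "step_arm", "arguments": {"increments": "0 0 0 0 0.3 8 -1;0 0 0 0 0.3 12 -1;0 0 0 0 0.3 16 -1;0 0 0 0 0.3 20 -1;0 0 0 0 0.3 23 -1;0 0 0 0 0.3 26 -1;0 0 0 0 0.3 29 -1"}}

```text
time: 7.05
tool_pos: [573.1, 115.6, 50.1]
tcp_rot: [3.141, -0.002, 0.005]
contact_force: [0.1, -2.5, 0.8]
grip_width: 9.2
```

Request:
{"name": "step_arm", "arguments": {"increments": "0 0 0 0 0 3 -1;0 0 0 0 0 6 -1;0 0 0 0 0 9 -1;0 0 0 0 0 11 -1"}}

```text
time: 7.55
tool_pos: [572.2, 115.8, 37.9]
tcp_rot: [3.141, 0.0, 0.005]
contact_force: [0.3, -4.2, 1.4]
grip_width: 9.4
```

Request:
{"name": "step_arm", "arguments": {"increments": "0 0 0 0 0 2 -1;0 0 0 0 0 4 -1;0 0 0 0 0 6 -1"}}

```text
time: 7.92
tool_pos: [572.0, 116.2, 31.7]
tcp_rot: [-3.141, 0.001, 0.004]
contact_force: [0.2, -1.5, -0.8]
grip_width: 9.0
```

```bash
python3 crop.py wrist w4 215 20 130 170 4;python3 crop.py side s3 170 160 150 115 5
```

```text
(no output)
```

View pics/w4.png

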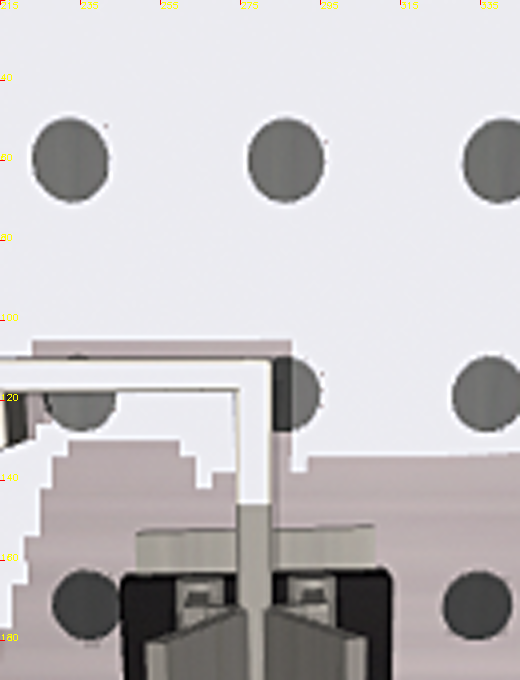

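View pics/s3.png

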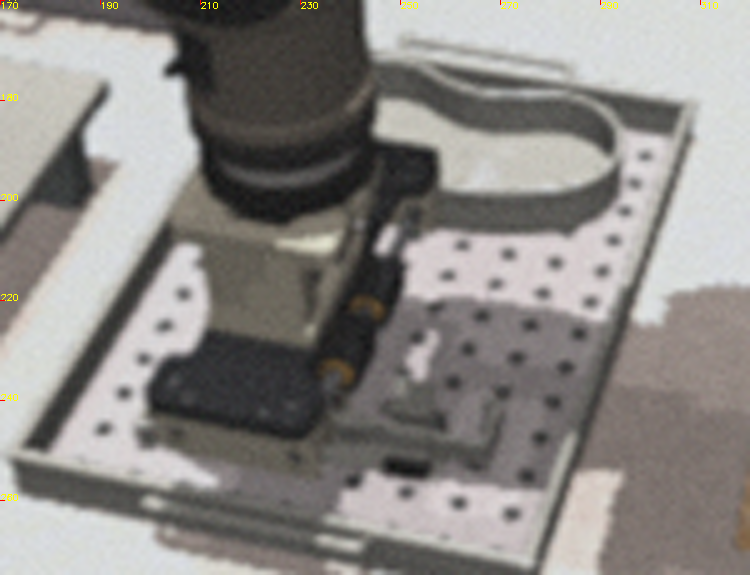

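Request:
{"name": "step_arm", "arguments": {"increments": "0 0 0 0 0 1 -1;0 0 0 0 0 2 -1;0 0 0 0 0 2 -1"}}

```text
time: 8.4
tool_pos: [572.1, 116.3, 31.6]
tcp_rot: [-3.141, 0.0, 0.005]
contact_force: [-4.8, -2.0, 11.9]
grip_width: 9.5
```

Request:
{"name": "step_arm", "arguments": {"increments": "0 0 0 0 0 1 -1;0 0 0 0 0 2 -1;0 0 0 0 0 2 -1"}}

```text
time: 8.78
tool_pos: [572.1, 116.2, 31.5]
tcp_rot: [-3.142, -0.001, 0.005]
contact_force: [-10.8, -3.3, 28.4]
grip_width: 9.0
```

Request:
{"name": "step_arm", "arguments": {"increments": "0 0 0 0 0 -2 -1;0 0 0 0 0 -3.5 -0.4;0 0 0 0 0 -3.5 -0.4;0 0 0 0 0 -3.5 -0.4;0 0 0 0 0 -15 -0.4;0 0 0 0 0 -45 -0.4;0 0 0 0 0 -85 -0.4;0 0 0 0 0 -110 -0.4;0 0 0 0 0 -118 -0.4;0 0 0 0 0 -118 -0.4"}}

```text
time: 10.02
tool_pos: [572.3, 116.0, 146.3]
tcp_rot: [3.142, -0.0, 0.005]
contact_force: [-1.1, -0.3, -0.8]
grip_width: 27.6
```

```bash
python3 go.py 370 -280 150 0; python3 crop.py wrist w5 180 80 200 180 4
```

```text
t 10.03 pos [572.3 116.  146.3] rot [ 3.1416e+00 -4.0000e-04  4.7000e-03] F [-1.1 -0.3 -0.8] w 27.6
rot z 0.0047 shift -204.2 395.0 -3.7 q [ 0.07  0.54  1.5  -0.    1.1   1.63]
```

View pics/w5.png

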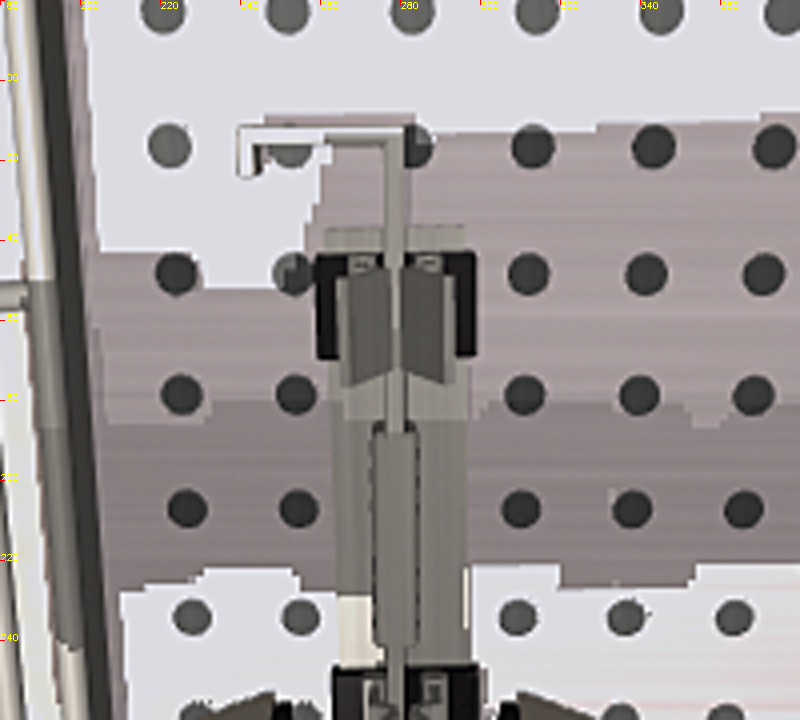

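Request:
{"name": "step_arm", "arguments": {"increments": "0 0 -1.566 -204 395 0 0.1;0 0 -1.566 -204 395 0 0.1;0 0 -1.566 -204 395 0 0.1;0 0 -1.566 -204 395 0 0.1;0 0 -1.566 -204 395 0 0.1;0 0 -1.566 -204 395 0 0.1;0 0 -1.566 -204 395 0 0.1;0 0 -1.566 -204 395 0 0.1;0 0 -1.566 -204 395 0 0.1;0 0 -1.566 -204 395 0 0.1;0 0 -1.566 -204 395 0 0.1;0 0 -1.566 -204 395 0 0.1"}}

```text
time: 11.58
tool_pos: [370.1, -279.6, 145.6]
tcp_rot: [-3.141, -0.001, 1.57]
contact_force: [0.8, 0.2, -0.4]
grip_width: 50.4
```

```bash
python3 go.py 370 -280 150 1.571; python3 crop.py wrist w6 0 0 560 420 1;python3 crop.py scene c3 190 170 190 130 4
```

```text
t 11.57 pos [ 370.1 -279.6  145.6] rot [-3.1407e+00 -8.0000e-04  1.5701e+00] F [ 0.8  0.2 -0.4] w 50.4
rot z -0.0009 shift -0.4 -0.1 -4.4 q [-0.81  0.35  1.83 -0.    0.96 -0.81]
```

View pics/w6.png

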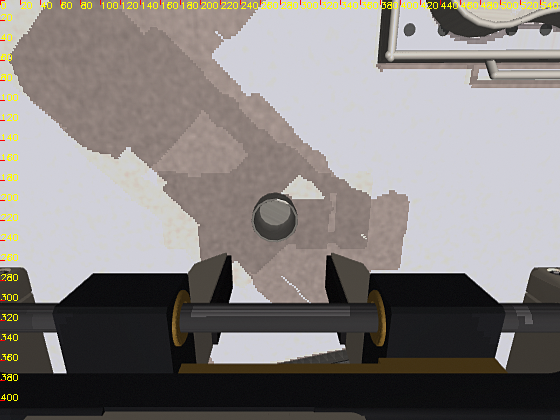

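View pics/c3.png

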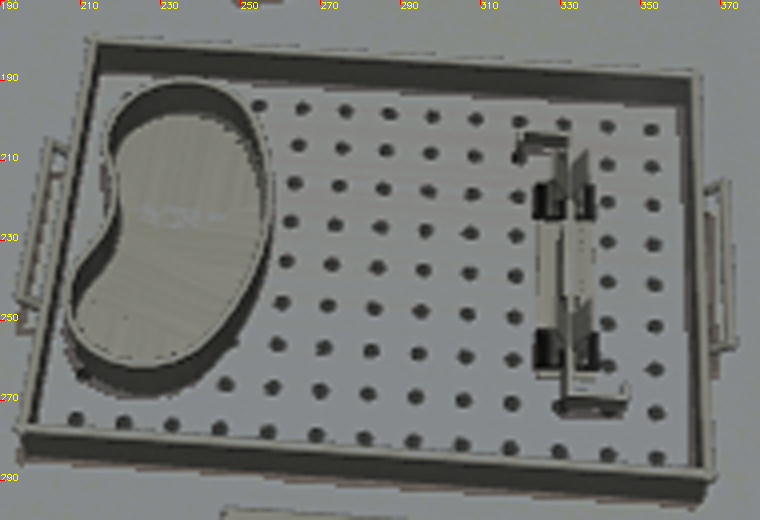

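```bash
python3 - <<'E'
from h import *
d=np.load("last_w6.npz");f=d["f"];c=cv2.resize(f[180:250,240:310],None,fx=8,fy=8,interpolation=cv2.INTER_CUBIC)
for i in range(0,70,10): cv2.putText(c,str(240+i),(i*8,9),0,.35,(0,0,255),1);cv2.line(c,(i*8,0),(i*8,560),(0,255,255),1);cv2.putText(c,str(180+i),(0,i*8),0,.35,(0,0,255),1);cv2.line(c,(0,i*8),(560,i*8),(0,255,255),1)
cv2.imwrite("pics/w6z.png",c)
E
```

```text
(no output)
```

View pics/w6z.png

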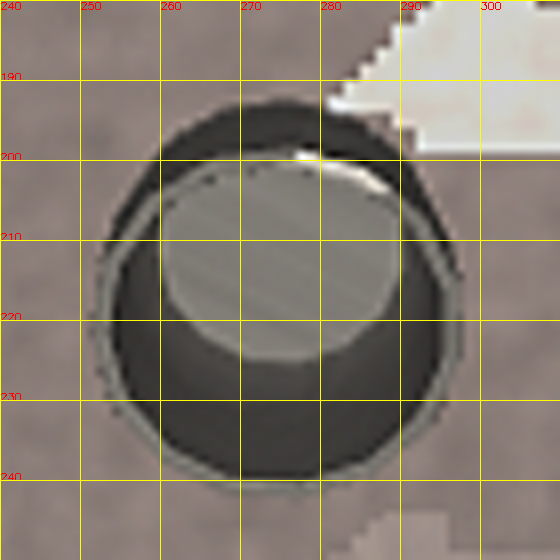

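```bash
python3 - <<'E'
from h import *
d=np.load("last_w6.npz");K,E=d["K"],d["E"]
p=unp(K,E,[(252.2,219.5),(297.7,219.5),(275,198.5),(275,241)],32);print(p,p[:2].mean(0),p[2:].mean(0))
# dish from scene
d=np.load("last_c3.npz");K,E=d["K"],d["E"]
q=np.array([(185,80),(272,200),(120,367),(70,285),(112,170),(125,395),(250,110),(258,300),(272,180)],float)/4+[190,170]
print(unp(K,E,q,32).round(1))
E
python3 go.py 372 -283 40 1.571
```

```text
[[ 349.16836268 -280.41266881]
 [ 385.8059855  -280.43549474]
 [ 367.59500863 -262.96752117]
 [ 367.45560156 -299.05209926]] [ 367.48717409 -280.42408178] [ 367.5253051  -281.00981021]
[[ 478.4 -102.8]
 [ 555.4  -46.1]
 [ 663.4 -113.6]
 [ 617.  -146.6]
 [ 542.6 -135. ]
 [ 679.2 -108.8]
 [ 496.4  -64.2]
 [ 618.3  -47.3]
 [ 542.4  -47.4]]
t 11.68 pos [ 370.3 -279.7  145.9] rot [-3.1412e+00 -4.0000e-04  1.5706e+00] F [ 0.7 -1.  -0.8] w 50.2
rot z -0.0004 shift -3.3 1.7 105.9 q [-0.81  0.35  1.83 -0.    0.96 -0.81]
```

```bash
python3 go.py 368.2 -280.7 28 1.571
```

```text
t 11.68 pos [ 370.3 -279.7  145.9] rot [-3.1412e+00 -4.0000e-04  1.5706e+00] F [ 0.7 -1.  -0.8] w 50.2
rot z -0.0004 shift -1.0 -2.1 117.9 q [-0.81  0.35  1.83 -0.    0.96 -0.81]
```

Request:
{"name": "step_arm", "arguments": {"increments": "0 0 0 -1 -2.1 40 0.15;0 0 0 -1 -2.1 75 0.15;0 0 0 -1 -2.1 100 0.15;0 0 0 -1 -2.1 114 0.15;0 0 0 -1 -2.1 117.5 0.15;0 0 0 -1 -2.1 117.5 0.15;0 0 0 -1 -2.1 117.5 -0.4;0 0 0 -1 -2.1 117.5 -0.4;0 0 0 -1 -2.1 117.5 -0.4;0 0 0 -1 -2.1 117.5 -0.4;0 0 0 -1 -2.1 117.5 -0.4"}}

```text
time: 13.05
tool_pos: [368.4, -281.3, 29.4]
tcp_rot: [3.141, 0.001, 1.571]
contact_force: [-1.0, 0.6, 6.1]
grip_width: 37.2
```

```bash
python3 go.py 572 -93 150 1.571
```

```text
t 13.05 pos [ 368.4 -281.3   29.4] rot [3.1408e+00 1.0000e-03 1.5708e+00] F [-1.   0.6  6.1] w 37.2
rot z -0.0002 shift 188.3 203.6 -120.6 q [-0.82  0.55  1.94 -0.    0.65 -0.82]
```

Request:
{"name": "step_arm", "arguments": {"increments": "0 0 0 0 0 -15 -0.4;0 0 0 0 0 -40 -0.4;0 0 0 5 5 -70 -0.4;0 0 0 20 22 -95 -0.4;0 0 0 45 50 -112 -0.4;0 0 0 75 82 -120 -0.4;0 0 0 105 115 -120 -0.4;0 0 0 135 147 -120 -0.4;0 0 0 160 175 -120 -0.4;0 0 0 178 193 -120 -0.4;0 0 0 188 203 -120 -0.4;0 0 0 188 203 -120 -0.4;0 0 0 188 203 -120 -0.4"}}

```text
time: 14.68
tool_pos: [570.5, -93.7, 148.6]
tcp_rot: [-3.141, 0.0, 1.57]
contact_force: [-0.7, -0.7, -0.4]
grip_width: 37.0
```

```bash
python3 go.py 572 -90 150 1.571; python3 crop.py wrist w7 0 0 560 420 1
```

```text
t 14.68 pos [570.5 -93.7 148.6] rot [-3.1409e+00  2.0000e-04  1.5702e+00] F [-0.7 -0.7 -0.4] w 37.0
rot z -0.0008 shift 3.7 1.5 -1.4 q [-0.3   0.53  1.51 -0.    1.1  -0.29]
```

View pics/w7.png

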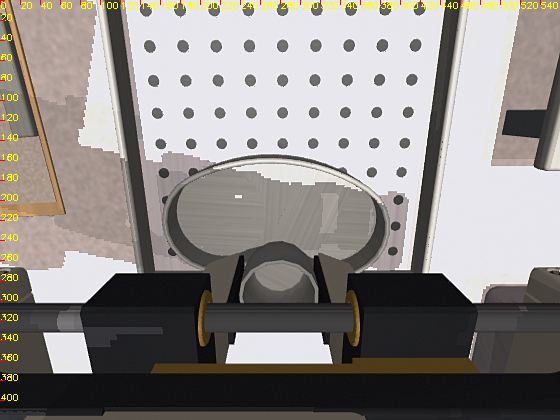

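```bash
python3 - <<'E'
from h import *
d=np.load("last_w7.npz");K,E=d["K"],d["E"]
print(unp(K,E,[(162,203),(390,224),(272,155.5)],32).round(1), "tray floor corners", unp(K,E,[(115,20),(455,20),(430,60)],28).round(1))
# fit convex outer rim edge: rough
for u in (200,240,272,310,350): pass
E
python3 - <<'E'
import sys;sys.path.insert(0,'.')
import os;os.chdir('.')
from h import *
d=np.load("last_w7.npz");f=d["f"];c=cv2.resize(f[140:270,150:400],None,fx=3.2,fy=4,interpolation=cv2.INTER_CUBIC)
for i in range(0,250,20): cv2.putText(c,str(150+i),(int(i*3.2),9),0,.35,(0,0,255),1);cv2.line(c,(int(i*3.2),0),(int(i*3.2),520),(0,255,255),1)
for i in range(0,130,20):cv2.putText(c,str(140+i),(0,i*4),0,.35,(0,0,255),1);cv2.line(c,(0,i*4),(800,i*4),(0,255,255),1)
cv2.imwrite("pics/w7z.png",c)
E
```

```text
[[477.3 -81.6]
 [662.  -99.5]
 [565.8 -43.9]] tray floor corners [[457.6  48.8]
 [693.1  48.7]
 [679.3  23.4]]
```

View pics/w7z.png

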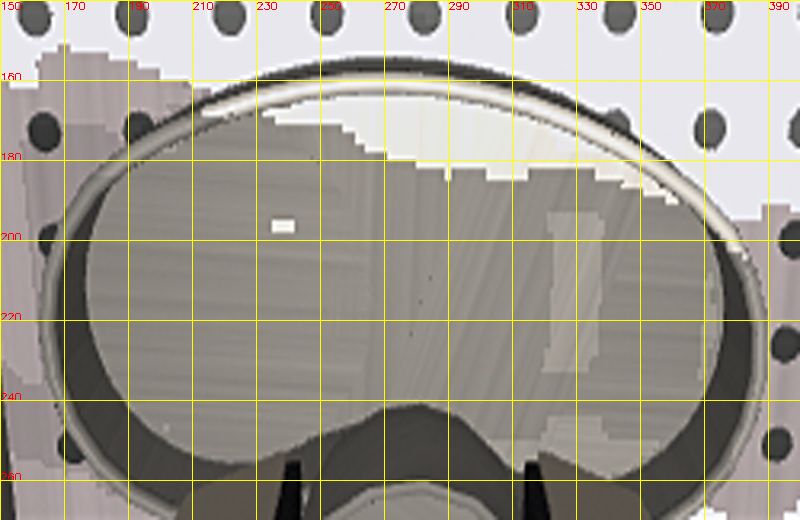

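```bash
python3 go.py 570 -89 37 1.571
```

```text
t 14.72 pos [570.5 -93.8 148.7] rot [-3.1411e+00  2.0000e-04  1.5699e+00] F [ 0.1 -0.  -0. ] w 37.0
rot z -0.0011 shift 4.8 -0.5 111.7 q [-0.3   0.53  1.51 -0.    1.1  -0.29]
```

Request:
{"name": "step_arm", "arguments": {"increments": "0 0 0 4.5 -0.5 20 -0.4;0 0 0 4.5 -0.5 45 -0.4;0 0 0 4.5 -0.5 70 -0.4;0 0 0 4.5 -0.5 90 -0.4;0 0 0 4.5 -0.5 103 -0.4;0 0 0 4.5 -0.5 109 -0.4;0 0 0 4.5 -0.5 112 -0.4;0 0 0 4.5 -0.5 112 -0.4"}}

```text
time: 15.72
tool_pos: [570.9, -88.6, 37.1]
tcp_rot: [3.141, 0.0, 1.571]
contact_force: [-0.2, 0.7, -0.6]
grip_width: 37.1
```

```bash
python3 go.py 570 -89 34.4 1.571
```

```text
t 15.72 pos [570.9 -88.6  37.1] rot [3.1409e+00 3.0000e-04 1.5708e+00] F [-0.2  0.7 -0.6] w 37.1
rot z -0.0002 shift -0.4 -0.9 2.7 q [-0.29  0.68  1.61 -0.    0.85 -0.29]
```

Request:
{"name": "step_arm", "arguments": {"increments": "0 0 0 0 0 1 -0.4;0 0 0 0 0 2 -0.4;0 0 0 0 0 2.7 -0.4;0 0 0 0 0 2.7 -0.4"}}

```text
time: 16.23
tool_pos: [570.8, -88.5, 34.5]
tcp_rot: [3.141, 0.0, 1.571]
contact_force: [-1.1, 0.9, 4.8]
grip_width: 37.1
```

Request:
{"name": "step_arm", "arguments": {"increments": "0 0 0 0 0 0 0;0 0 0 0 0 0 0.1;0 0 0 0 0 0 0.1;0 0 0 0 0 0 0.1;0 0 0 0 0 -10 0.1;0 0 0 0 0 -35 0.1;0 0 0 0 0 -70 0.1;0 0 0 0 0 -105 0.1;0 0 0 0 0 -115 0.1;0 0 0 0 0 -115 0.1"}}

```text
time: 17.48
tool_pos: [570.7, -88.5, 149.4]
tcp_rot: [3.141, 0.0, 1.571]
contact_force: [-0.1, -0.2, 0.2]
grip_width: 50.1
```

```bash
python3 go.py 363 267 150 0; python3 crop.py wrist w8 0 0 560 420 1
```

```text
t 17.48 pos [570.7 -88.5 149.4] rot [3.1406e+00 4.0000e-04 1.5708e+00] F [-0.1 -0.2  0.2] w 50.1
rot z 1.5708 shift 355.5 -207.7 -0.6 q [-0.29  0.53  1.52 -0.    1.1  -0.29]
```

View pics/w8.png

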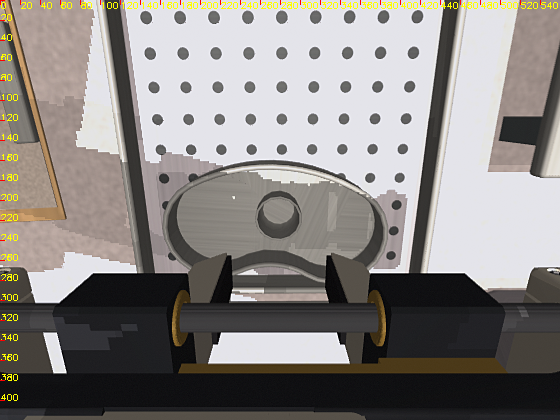

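Request:
{"name": "step_arm", "arguments": {"increments": "0 0 1.571 355 -208 0 0.7;0 0 1.571 355 -208 0 0.7;0 0 1.571 355 -208 0 0.7;0 0 1.571 355 -208 0 0.7;0 0 1.571 355 -208 0 0.7;0 0 1.571 355 -208 0 0.7;0 0 1.571 355 -208 0 0.7;0 0 1.571 355 -208 0 0.7;0 0 1.571 355 -208 0 0.7;0 0 1.571 355 -208 0 0.7;0 0 1.571 355 -208 0 0.7;0 0 1.571 355 -208 0 0.7"}}

```text
time: 19.02
tool_pos: [362.7, 266.2, 148.7]
tcp_rot: [3.141, 0.001, 0.001]
contact_force: [0.3, 0.6, 0.5]
grip_width: 78.0
```

```bash
python3 go.py 363 267 150 0; python3 crop.py wrist w9 220 160 120 130 4
```

```text
t 19.02 pos [362.7 266.2 148.7] rot [3.1412e+00 6.0000e-04 1.2000e-03] F [0.3 0.6 0.5] w 78.0
rot z 0.0012 shift 0.3 -0.8 -1.3 q [ 0.46  0.32  1.87 -0.    0.95  2.03]
```

View pics/w9.png

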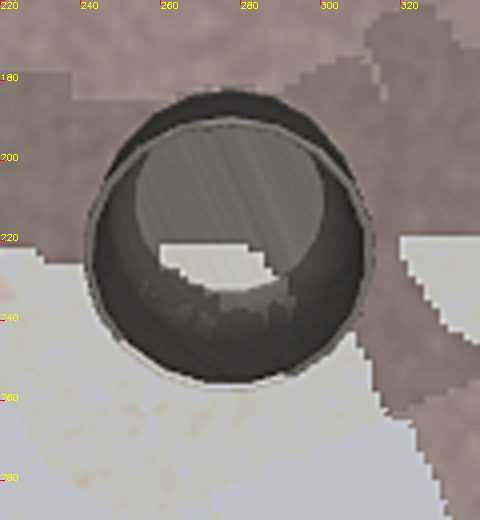

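```bash
python3 - <<'E'
from h import *
d=np.load("last_w9.npz");K,E=d["K"],d["E"]
p=unp(K,E,[(241.3,223),(313,223),(277,189.3),(277,257)],42);print(p,p[:2].mean(0),p[2:].mean(0))
E
python3 go.py 359 268 36 0
```

```text
[[361.63742988 295.09390364]
 [361.71127698 238.79817016]
 [388.75910427 267.06178752]
 [332.47008439 267.06564965]] [361.67435343 266.9460369 ] [360.61459433 267.06371859]
t 19.07 pos [362.7 266.2 148.8] rot [3.1413e+00 4.0000e-04 8.0000e-04] F [-0.9 -0.5  0.3] w 78.4
rot z 0.0008 shift -3.7 -1.8 112.8 q [ 0.46  0.32  1.87 -0.    0.95  2.03]
```

Request:
{"name": "step_arm", "arguments": {"increments": "0 0 0 -1.5 -0.8 40 0.7;0 0 0 -1.5 -0.8 75 0.7;0 0 0 -1.5 -0.8 98 0.7;0 0 0 -1.5 -0.8 108 0.7;0 0 0 -1.5 -0.8 111 0.7;0 0 0 -1.5 -0.8 111 0.3;0 0 0 -1.5 -0.8 111 0;0 0 0 -1.5 -0.8 111 0;0 0 0 -1.5 -0.8 111 0;0 0 0 -1.5 -0.8 111 0;0 0 0 -1.5 -0.8 111 0"}}

```text
time: 20.45
tool_pos: [361.6, 267.5, 38.6]
tcp_rot: [-3.141, -0.001, -0.0]
contact_force: [0.1, -0.3, 6.1]
grip_width: 56.9
```

```bash
python3 go.py 488 14 150 0
```

```text
t 20.45 pos [361.6 267.5  38.6] rot [-3.141e+00 -1.300e-03 -2.000e-04] F [ 0.1 -0.3  6.1] w 56.9
rot z -0.0002 shift 126.5 253.5 -111.4 q [ 0.47  0.51  1.97 -0.    0.65  2.04]
```

```bash
python3 - <<'E'
from h import *
d=np.load("last_w8.npz");f=d["f"];K,E=d["K"],d["E"]
c=cv2.resize(np.hstack([f[60:160,90:190],f[60:160,400:500]]),None,fx=4,fy=4,interpolation=cv2.INTER_CUBIC)
for i in range(0,200,10): cv2.putText(c,str((90 if i<100 else 300)+i),(i*4,9),0,.35,(0,0,255),1)
cv2.imwrite("pics/w8z.png",c)
E
```

```text
(no output)
```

View pics/w8z.png

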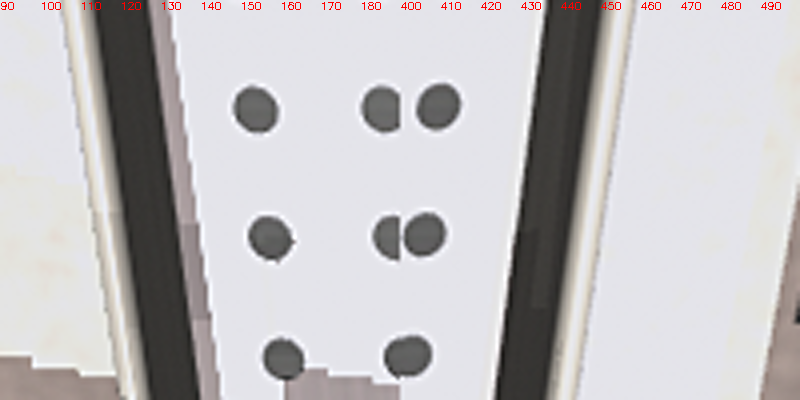

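```bash
python3 - <<'E'
from h import *
d=np.load("last_w8.npz");f=d["f"];K,E=d["K"],d["E"]
for v,a,b,c,e in ((135,118,123.8,440,445.8),(85,110.5,115,448,454)):
    print("top",unp(K,E,[(a,v),(b,v),(c,v),(e,v)],28).round(1).tolist())
print("floor",unp(K,E,[(137,135),(425.8,135),(130.5,85),(433.3,85)],2).round(1).tolist())
p=unp(K,E,[(279,205)],37);print("small pot approx",p)
E
```

```text
top [[448.2, -23.7], [452.6, -23.7], [695.1, -23.7], [699.6, -23.7]]
top [[448.0, 11.9], [451.3, 11.9], [695.6, 12.0], [700.0, 12.0]]
floor [[451.8, -25.5], [695.7, -25.5], [451.7, 13.8], [696.4, 13.9]]
small pot approx [[571.55185365 -76.96365283]]
```

```bash
python3 go.py 487 16 110 0.004
```

```text
t 20.45 pos [361.6 267.5  38.6] rot [-3.141e+00 -1.300e-03 -2.000e-04] F [ 0.1 -0.3  6.1] w 56.9
rot z -0.0042 shift 125.5 251.5 -71.4 q [ 0.47  0.51  1.97 -0.    0.65  2.04]
```

Request:
{"name": "step_arm", "arguments": {"increments": "0 0 0 0 0 -12 0;0 0 0 0 0 -35 0;0 0 -0.004 3 6 -58 0;0 0 -0.004 14 28 -70 0;0 0 -0.004 29 58 -71.5 0;0 0 -0.004 46 92 -71.5 0;0 0 -0.004 64 128 -71.5 0;0 0 -0.004 82 164 -71.5 0;0 0 -0.004 100 200 -71.5 0;0 0 -0.004 114 228 -71.5 0;0 0 -0.004 123 246 -71.5 0;0 0 -0.004 125.5 251.5 -71.5 0;0 0 -0.004 125.5 251.5 -71.5 0"}}

```text
time: 22.08
tool_pos: [486.2, 16.2, 109.5]
tcp_rot: [-3.141, 0.001, 0.004]
contact_force: [0.3, 0.2, -1.4]
grip_width: 56.8
```

```bash
python3 go.py 487 16 43 0.004
```

```text
t 22.07 pos [486.2  16.2 109.5] rot [-3.1414e+00  6.0000e-04  3.7000e-03] F [ 0.3  0.2 -1.4] w 56.8
rot z -0.0003 shift 0.8 0.2 66.5 q [-0.12  0.44  1.81  0.    0.89  1.44]
```

Request:
{"name": "step_arm", "arguments": {"increments": "0 0 0 1 0 15 0;0 0 0 1 0 35 0;0 0 0 1 0 52 0;0 0 0 1 0 62 0;0 0 0 1 0 66 0;0 0 0 1 0 68 0;0 0 0 1 0 69 0;0 0 0 1 0 69 0"}}

```text
time: 23.08
tool_pos: [487.8, 15.7, 40.8]
tcp_rot: [3.141, -0.001, 0.004]
contact_force: [0.8, 0.8, -1.2]
grip_width: 56.8
```

Nearly touching; last half millimetre, then release and lift.

Request:
{"name": "step_arm", "arguments": {"increments": "0 0 0 0 0 0.7 0;0 0 0 0 0 0.7 0;0 0 0 0 0 0.7 0.3;0 0 0 0 0 0.7 0.5;0 0 0 0 0 0.7 0.5;0 0 0 0 0 0.7 0.5;0 0 0 0 0 -10 0.5;0 0 0 0 0 -35 0.5;0 0 0 0 0 -70 0.5;0 0 0 0 0 -105 0.5;0 0 0 0 0 -110 0.5;0 0 0 0 0 -110 0.5"}}

```text
time: 24.58
tool_pos: [487.4, 15.8, 150.7]
tcp_rot: [3.141, -0.0, 0.004]
contact_force: [-0.2, 0.2, -1.0]
grip_width: 68.5
```

```bash
python3 go.py 545 330 150 0.5; python3 crop.py wrist w10 0 0 560 420 1;  python3 crop.py side s10 170 160 150 115 5
```

```text
t 24.57 pos [487.4  15.8 150.7] rot [ 3.1415e+00 -5.0000e-04  3.8000e-03] F [-0.2  0.2 -1. ] w 68.5
rot z -0.4962 shift 58.8 -314.0 0.7 q [-0.12  0.38  1.77 -0.    0.99  1.44]
```

View pics/w10.png

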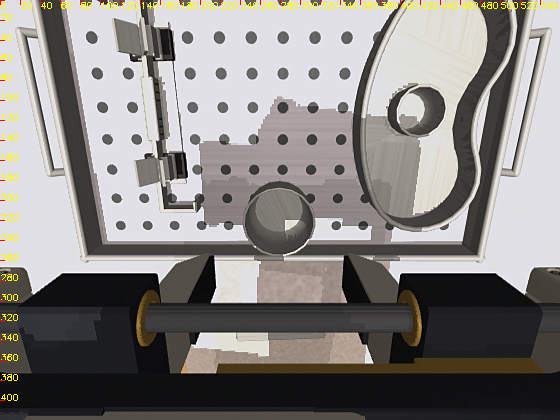

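View pics/s10.png

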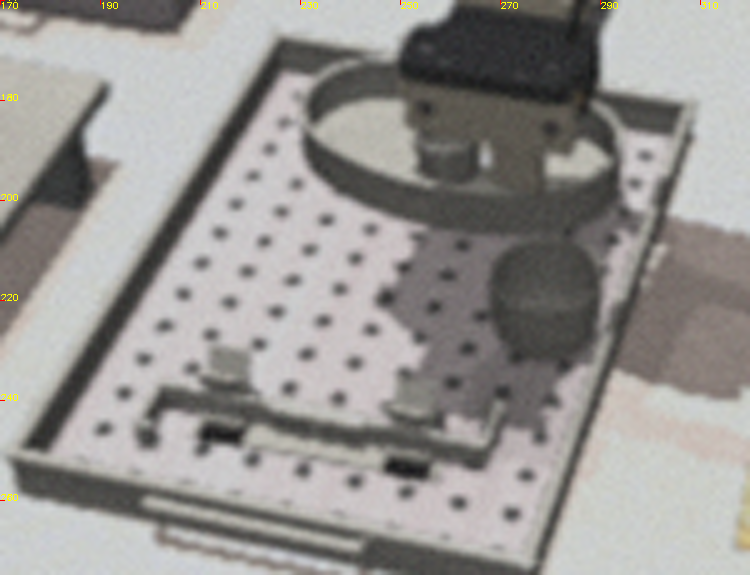

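```bash
python3 go.py 538 334 150 0.42
```

```text
t 24.68 pos [486.9  15.9 149.6] rot [-3.1414e+00  1.9000e-03  3.8000e-03] F [ 0.3  0.  -0.6] w 68.7
rot z -0.4162 shift 52.3 -317.9 -0.4 q [-0.12  0.38  1.77 -0.    0.99  1.44]
```

Request:
{"name": "step_arm", "arguments": {"increments": "0 0 -0.416 52 -318 0 -0.2;0 0 -0.416 52 -318 0 -0.2;0 0 -0.416 52 -318 0 -0.2;0 0 -0.416 52 -318 0 -0.2;0 0 -0.416 52 -318 0 -0.2;0 0 -0.416 52 -318 0 -0.2;0 0 -0.416 52 -318 0 -0.2;0 0 -0.416 52 -318 0 -0.2;0 0 -0.416 52 -318 0 -0.2"}}

```text
time: 25.8
tool_pos: [538.6, 332.5, 150.6]
tcp_rot: [3.141, 0.0, 0.418]
contact_force: [-0.2, -0.2, 0.3]
grip_width: 37.0
```

```bash
python3 go.py 538 334 150 0.42; python3 crop.py wrist w11 180 90 200 190 4
```

```text
t 25.8 pos [538.6 332.5 150.6] rot [3.1413e+00 4.0000e-04 4.1790e-01] F [-0.2 -0.2  0.3] w 37.0
rot z -0.0021 shift 0.1 -1.6 0.6 q [ 0.43  0.62  1.34 -0.    1.18  1.59]
```

View pics/w11.png

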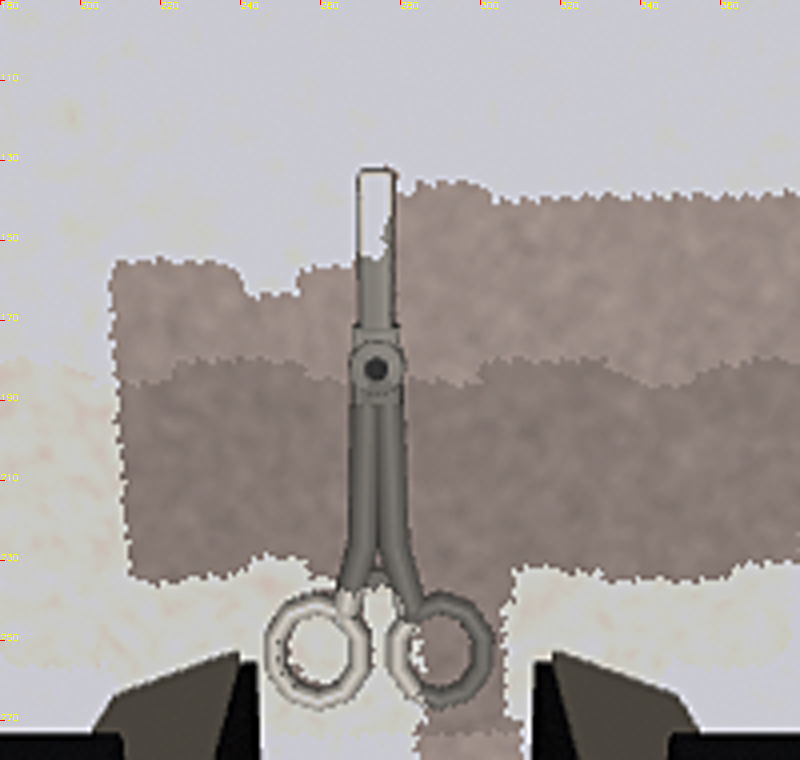

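```bash
python3 - <<'E'
from h import *
d=np.load("last_w11.npz");K,E=d["K"],d["E"]
p=unp(K,E,[(274,132),(274,182.3),(274.6,267)],6);print(p,np.linalg.norm(p[0]-p[2]))
v=p[0]-p[2];v/=np.linalg.norm(v);print("yaw",np.arctan2(v[1],v[0]));a=p[0]-66*v;b=p[2]+60*v;print(a,b)
print("rings",unp(K,E,[(246,252),(303,252)],6))
print("mid px",proj(K,E,[[*((a+b)/2),7]]), proj(K,E,[[*((a+b)/2),7]]))
E
```

```text
[[597.61899573 362.38322537]
 [558.56286107 345.23010432]
 [483.93106434 311.83031265]] 124.42082916076049
yaw 0.4184075255436324
[537.31234513 335.56703823] [538.75529216 336.2086646 ]
rings [[487.26504754 342.51023677]
 [508.89517896 293.80094608]]
mid px [[274.32032449 207.41083665]] [[274.32032449 207.41083665]]
```

```bash
python3 go.py 538 335.9 23.3 0.418
```

```text
t 25.85 pos [538.7 332.7 150.7] rot [3.1414e+00 1.0000e-04 4.1800e-01] F [-0.2  0.4 -0. ] w 36.8
rot z -0.0 shift 0.7 -3.2 127.4 q [ 0.43  0.62  1.34 -0.    1.18  1.59]
```

Request:
{"name": "step_arm", "arguments": {"increments": "0 0 0 0.5 -3.2 40 -0.2;0 0 0 0.5 -3.2 80 -0.2;0 0 0 0.5 -3.2 108 -0.2;0 0 0 0.5 -3.2 121 -0.2;0 0 0 0.5 -3.2 125 -0.2;0 0 0 0.5 -3.2 126 -0.2;0 0 0 0.5 -3.2 126 -0.2"}}

```text
time: 26.72
tool_pos: [538.2, 337.4, 25.6]
tcp_rot: [3.142, -0.002, 0.42]
contact_force: [-0.2, 0.2, 0.3]
grip_width: 36.5
```

```bash
python3 go.py 538 335.9 23 0.418
```

```text
t 26.73 pos [538.2 337.4  25.6] rot [ 3.1416e+00 -2.0000e-03  4.1980e-01] F [-0.2  0.2  0.3] w 36.5
rot z 0.0018 shift -0.7 1.3 2.6 q [ 0.44  0.77  1.44 -0.    0.93  1.59]
```

Request:
{"name": "step_arm", "arguments": {"increments": "0 0 0 -0.5 1 2 -0.2;0 0 0 -0.5 1 2.2 -0.6;0 0 0 -0.5 1 2.2 -1;0 0 0 -0.5 1 2.2 -1;0 0 0 -0.5 1 2.2 -1;0 0 0 -0.5 1 2.2 -1;0 0 0 -0.5 1 2.2 -1;0 0 0 -0.5 1 2.2 -1"}}

```text
time: 27.72
tool_pos: [537.5, 336.0, 22.4]
tcp_rot: [3.142, -0.0, 0.42]
contact_force: [0.0, -0.1, 0.5]
grip_width: 11.4
```

```bash
python3 go.py 604 16 105 0.004
```

```text
t 27.73 pos [537.5 336.   22.4] rot [ 3.1415e+00 -2.0000e-04  4.1980e-01] F [ 0.  -0.1  0.5] w 11.4
rot z 0.4158 shift -69.7 319.3 -82.6 q [ 0.44  0.78  1.44 -0.    0.92  1.59]
```

Request:
{"name": "step_arm", "arguments": {"increments": "0 0 0 0 0 -12 -1;0 0 0 0 0 -35 -1;0 0 0 0 0 -62 -1;0 0 0.02 -3 15 -80 -1;0 0 0.06 -9 40 -83 -1;0 0 0.12 -17 75 -83 -1;0 0 0.18 -26 115 -83 -1;0 0 0.24 -35 155 -83 -1;0 0 0.3 -44 195 -83 -1;0 0 0.36 -52 235 -83 -1;0 0 0.4 -61 275 -83 -1;0 0 0.416 -68 305 -83 -1;0 0 0.416 -71 317 -83 -1;0 0 0.416 -71.5 319 -83 -1;0 0 0.416 -71.5 319 -83 -1;0 0 0.416 -71.5 319 -83 -1"}}

```text
time: 29.72
tool_pos: [602.0, 16.7, 105.3]
tcp_rot: [-3.142, 0.0, 0.005]
contact_force: [0.4, 0.8, -0.7]
grip_width: 11.6
```

```bash
python3 go.py 602 16 27 0.004; python3 crop.py wrist w12 0 0 560 420 1
```

```text
t 29.73 pos [602.   16.7 105.3] rot [-3.1415e+00  1.0000e-04  5.2000e-03] F [ 0.4  0.8 -0.7] w 11.6
rot z 0.0012 shift -0.0 0.7 78.3 q [-0.1   0.62  1.48  0.    1.04  1.47]
```

View pics/w12.png

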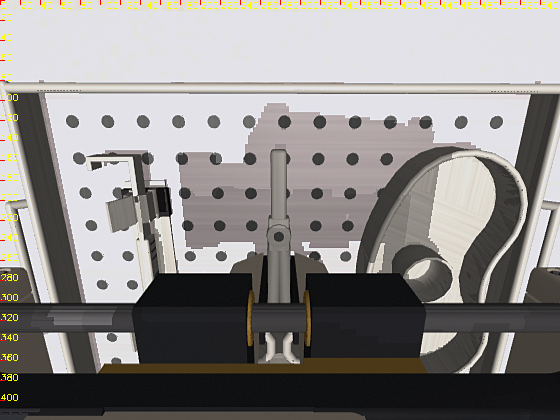

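Request:
{"name": "step_arm", "arguments": {"increments": "0 0 0 0 0.5 18 -1;0 0 0 0 0.5 40 -1;0 0 0 0 0.5 60 -1;0 0 0 0 0.5 72 -1;0 0 0 0 0.5 77 -1;0 0 0 0 0.5 79 -1;0 0 0 0 0.5 80 -1;0 0 0 0 0.5 80 -1"}}

```text
time: 30.78
tool_pos: [602.5, 15.0, 25.8]
tcp_rot: [3.141, -0.001, 0.004]
contact_force: [0.1, -0.2, -0.7]
grip_width: 11.9
```

Request:
{"name": "step_arm", "arguments": {"increments": "0 0 0 0 0 0.7 -1;0 0 0 0 0 1.3 -1;0 0 0 0 0 1.3 -1"}}

```text
time: 31.15
tool_pos: [602.4, 15.0, 24.3]
tcp_rot: [3.141, -0.0, 0.004]
contact_force: [-0.1, 0.2, 2.0]
grip_width: 11.6
```

Light contact (2 N). Release and lift.

Request:
{"name": "step_arm", "arguments": {"increments": "0 0 0 0 0 0 -0.7;0 0 0 0 0 0 -0.4;0 0 0 0 0 0 -0.4;0 0 0 0 0 0 -0.4;0 0 0 0 0 -8 -0.4;0 0 0 0 0 -30 -0.4;0 0 0 0 0 -65 -0.4;0 0 0 0 0 -105 -0.4;0 0 0 0 0 -145 -0.4;0 0 0 0 0 -165 -0.4;0 0 0 -40 0 -175 -0.4;0 0 0 -90 0 -175 -0.4;0 0 0 -130 0 -175 -0.4;0 0 0 -130 0 -175 -0.4;0 0 0 -130 0 -175 -0.4"}}

```text
time: 33.02
tool_pos: [473.0, 14.5, 199.5]
tcp_rot: [3.141, -0.001, 0.004]
contact_force: [0.2, -0.0, 0.5]
grip_width: 27.7
```

```bash
python3 crop.py wrist w13 0 0 560 420 1;  python3 crop.py side s13 170 160 150 115 5; python3 crop.py scene c13 190 170 190 130 4; python3 go.py 600 0 200 0
```

```text
t 33.17 pos [473.1  14.5 198.9] rot [ 3.1416e+00 -3.0000e-04  3.7000e-03] F [ 0.7  0.1 -0. ] w 27.4
rot z 0.0037 shift 126.8 15.0 -1.1 q [-0.13  0.3   1.74  0.    1.11  1.44]
```

View pics/w13.png

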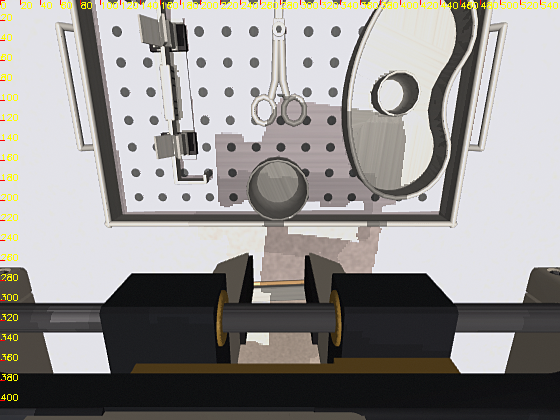

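View pics/s13.png

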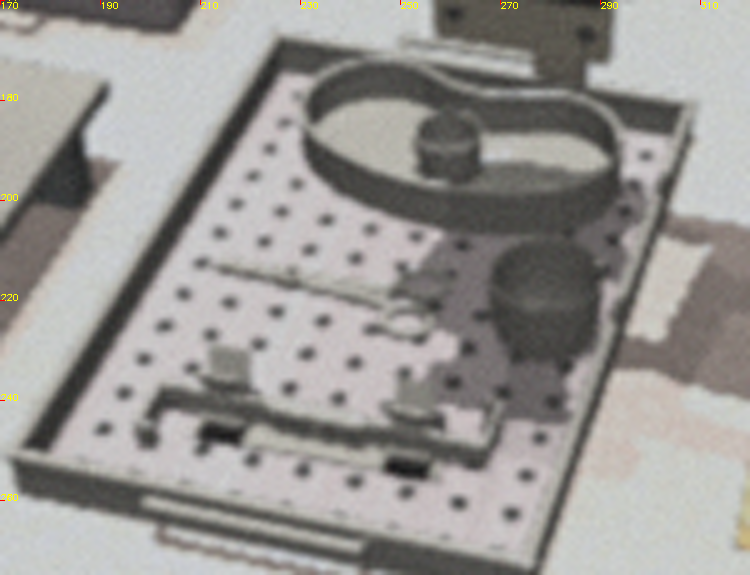

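View pics/c13.png

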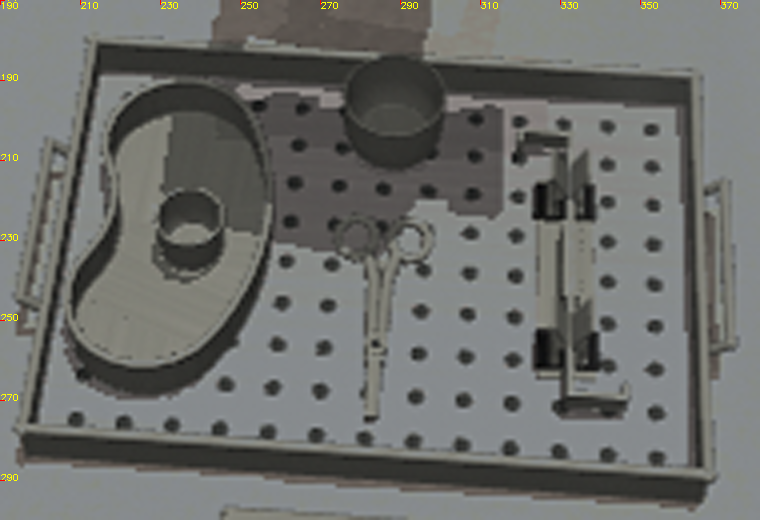

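The final pictures show both pots upright, the clamp flat in the lane behind the large pot, the dish outline unchanged and the retractor under both leaf pairs.

```bash
python3 -c "
from plant import close_job;print(close_job())"
```

```text
the job is handed in; nothing more can be done
None
```

The tray is made up in the order asked, and I handed the job in at about 33 s of the 109 s allowed, with the gripper clear of everything.

- **Retractor:** pressed down into the holder until it stopped. The tool stood at a height that puts the bar's underside about 8 mm above the table, i.e. 6 mm above the tray floor, which matches home. A last push reached 28 N with no further travel, and the pictures show the leaves closed over the bar at both pairs.
- **Small gallipot:** released with about 5 N of contact near the middle of the kidney dish. It stands upright.
- **Large gallipot:** stands upright in the lane at about (487, 16) mm, roughly 7 mm from the front wall by my measurements.
- **Clamp:** lies flat behind the large gallipot with its middle at about (602, 15) mm, jaws towards the back and in line with the tray. I worked out a gap of about 25 mm to the pot.
- **Dish:** its outline in the scene camera looks the same before and after.

Two readings did not match what I expected. I saw no 10–15 N peak as the retractor went between the leaves; the force was only read at the end of each move, so a short snap could have been missed. The clamp's shanks measured about 11.5 mm in the grip instead of 13 mm, but it was carried and laid down without slipping. No other check failed.

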